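# Load the lit showcase with its isolator off

## Task

The lamp of the small showcase is fed through the red-handled isolator: switch it off, and with it off slide the tray with the green mouthpiece along its channel under the canopy, fully home against the stop and with the mouthpiece still standing upright on its spot; then switch the red-handled isolator back on. Leave the blue-handled isolator on, and do not knock over or shift any of the other goods.

Things in the scene. Friction and masses are not known exactly. Their poses are not given: they have to be found in the camera images.
- showcase: Fixed small lit showcase: grey base plate 110 x 420 x 6 mm, origin under its centre. A channel 81 mm wide runs along its y axis between two aluminium rails 22 mm high; open at the -y end, a stop bar across the +y end (inner face at y = +200 mm).
- canopy (a point): Centre of the canopy's underside, over the showcase's +y end: clear roof in an aluminium frame, 126 x 112 mm (showcase y 99 to 211 mm), underside 119 mm and top 135 mm above the table, on four corner posts 105 mm apart clear.
- tray: Loose navy display tray in the channel: 74 x 200 x 10 mm, about 0.35 kg, origin under its centre, lying on the showcase's base plate (6 mm up) with its y axis along the channel. Fully home against the stop its origin is at y = +100 mm of the showcase; it starts 110 to 180 mm short of that.
- tray_handle (a point): Grip point on the tray's orange upright handle, at tray y = -80 mm and 65 mm above its underside. The handle is a plate 40 mm wide (tray x), 16 mm thick (tray y), its top 82 mm above the tray's underside. When the tray is home the handle's centre is still 79 mm outside the canopy.
- tray_spot (a point): Centre of the show spot on the tray (tray y = +55 mm, on its 10 mm thick top): a square 43 mm wide inside a 5 mm high aluminium rim.
- mouthpiece: The piece on show: green anodised metal mouthpiece standing on the tray's show spot, 38 mm wide at the foot, 19 mm at the top, 90 mm tall, about 90 g; origin under its centre, z axis up along it.
- red_switch_box: Fixed base of the red-handled isolator: yellow block 84 x 62 x 24 mm; origin under its centre. Its x axis is the direction in which the lever swings, its y axis the hinge direction. A black pip on top marks the -x (OFF) side, a green pip the +x (ON) side. Two dark hinge cheeks stand on it to 41 mm height; the hinge axis lies 32 mm above the table.
- red_switch (a joint): Lever of the red-handled isolator, rad: 0 = OFF (leans 0.6 rad from vertical towards the base's -x), 1.2 = ON (leans 0.6 rad towards +x). Over-centre action by its weighted handle: pushed past upright (0.6) it falls to the other stop by itself, short of upright it falls back; 1 to 2 N at the handle bar is enough. It starts ON.
- red_switch_bar (a point): Centre of the red handle bar, a round bar 16 mm thick and 56 mm long along the hinge direction, 75 mm from the hinge axis, carried by two thin steel arms. 94 mm above the table when ON or OFF, 107 mm when upright.
- blue_switch_box: Fixed base of the blue-handled isolator: grey block 84 x 62 x 24 mm; origin under its centre. Its x axis is the direction in which the lever swings, its y axis the hinge direction. A black pip on top marks the -x (OFF) side, a green pip the +x (ON) side. Two dark hinge cheeks stand on it to 41 mm height; the hinge axis lies 32 mm above the table.
- blue_switch (a joint): Lever of the blue-handled isolator, rad: 0 = OFF (leans 0.6 rad from vertical towards the base's -x), 1.2 = ON (leans 0.6 rad towards +x). Over-centre action by its weighted handle: pushed past upright (0.6) it falls to the other stop by itself, short of upright it falls back; 1 to 2 N at the handle bar is enough. It starts ON.
- blue_switch_bar (a point): Centre of the blue handle bar, a round bar 16 mm thick and 56 mm long along the hinge direction, 75 mm from the hinge axis, carried by two thin steel arms. 94 mm above the table when ON or OFF, 107 mm when upright.
- coupling_a: Bystander: push-fit coupling standing upright, black with blue ends, 41 mm wide, 75 mm tall; origin under its centre. Stands close beside the red-handled isolator.
- nozzle_a: Bystander: green mouthpiece standing upright, 38 mm wide, 95 mm tall; origin under its centre. Stands close beside the blue-handled isolator.
- coupling_c: Bystander: push-fit coupling standing upright, black with blue ends, 41 mm wide, 75 mm tall; origin under its centre. Stands in front of the red-handled isolator, 135 to 155 mm from the base's centre on its -x side.
- coupling_b: Bystander: push-fit coupling standing upright, black with blue ends, 41 mm wide, 75 mm tall; origin under its centre. Stands beside the showcase, on its +x side.
- nozzle_b: Bystander: green mouthpiece standing upright, 38 mm wide, 95 mm tall; origin under its centre. Stands beside the showcase, on its -x side.
- vase: Bystander: squat red glass vase, 108 mm wide, 97 mm tall, at the back; origin under its centre.
- card_box: Bystander: navy box of cards 65 x 92 x 34 mm lying flat; origin under its centre.
Mind the look-alikes: they are no part of the job. Leave any yellow look-alike of the tray alone.

How it is judged:
By the outcome, as a careful person would: the job done as asked, in the order asked, and still so for the second after the job is handed in, with the robot touching nothing.
It also fails if it takes over 61 s, if anything falls off the work surface, if the arm or the gripper's body presses on something with over 40 N, if the wrist force passes 120 N, or if a joint passes its speed limit or range.

## Robot

A 6-joint arm with a two-finger parallel gripper is mounted at the origin on the work surface. World frame = base frame: x ahead of the robot, y to its left, z up, the work surface at z = 0. Lengths are in m, angles in rad, forces in N, time in s.
With the tool pointing down it reaches from about 0.35 to 0.975 m from the base axis. Payload 4.9 kg.
Tool frame: the origin (TCP) lies between the finger pads; the fingertips stand 14 mm ahead of it and the grasp point (between the pads) lies 5 mm behind it (manip.tcp_to_tips is the distance from the TCP to the fingertips, in m); z points along the fingers, y is the line along which they close (so a half turn about z gives the same grasp; the last joint's range is limited). The gripper opens to 85 mm and grips with 20 to 120 N. Pads are 22 mm wide; open, the fingers measure 114 mm over their backs; the gripper's body (76 mm by 85 mm) begins 54 mm behind the grasp point. The pads swing forward as they close: fully open they stand 13 mm farther back than shut.
Start: joints at [-0.119, 0.053, 1.613, -0, 1.476, -0.119], TCP at [0.625, 0, 0.21] pointing down, gripper open.
Joint ranges: [-3.01, 3.01], [-1.01, 2.22], [0.06, 2.58], [-1.02, 4.17], [0.09, 2.62], [-3.14, 3.14]. Speed limits (rad/s): [2.57, 2.57, 3.14, 3.14, 3.14, 3.14].

## Interface

Orientations are given as a unit quaternion [w, x, y, z].
In Python, from plant import manip gives the robot as it stands.
- The arm moves only by the tool servo_tool, never from a script. Its argument "moves" is a list that holds one entry, the list of rows, each a list of 7 numbers: the shift along the tool's x, y, z in mm, then the turn, a rotation vector about the tool's x, y, z in degrees, then the finger opening in mm, from 0 to 85.4. In form: [[[x, y, z, ax, ay, az, fingers], ...]]. A call has 1 to 12 rows; each row shifts and turns the commanded pose from where the row before left it, along the tool's axes as they then stand; what a row does not reach is not made up. A row lasts 1/8 s, in which the tool goes at most 62.5 mm and 10.7 degrees, less where a joint would pass 70% of its speed; a pose out of reach is approached as far as the arm can. A call with a gripper value outside its range is refused whole. The fingers move at their own pace and stop on an object; the grip force is fixed at half the most. Time passes only in rows, so rows that do not move let the fingers close. It gives the time, the measured TCP pose, the force, the opening and the grip force at its end, in the units of the state.
- manip.state(): the state, without advancing time (a new reading comes with each control period).
- manip.grab_frame(name): name is "scene" or "side" or "wrist"; returns a dict with "image" (480x640x3 uint8, blue, green, red), "mtx" (3x3 intrinsics, pixels), "dist_coeffs" ([k1, k2, p1, p2, k3] as OpenCV has them; the pictures are not rectified), "eye" and "rotation" of the camera in the world. Camera axes: x right, y down, z forward; pixel columns grow to the right and rows downward; lengths in m; the calibration is good to about 2 mm. A picture is of the moment at which its call begins. There is no depth.
- manip.job_done(): hands the job in; it is judged then, once.
The state is a dict: "time": time; "joint_pos": joint angles; "joint_vel": joint speeds; "joint_efforts": joint torques, N m; "tool_pos": TCP position; "tool_rot": TCP orientation; "contact_force": force on the tool from outside, world axes, zero at the start; "ft_torque": the same for the moment, N m; "gripper_width": opening from 0.0 (shut) to 1.0 (fully open); "grasp_force": force on a finger pad.
Only numpy, scipy, OpenCV 4.12 (cv2) and the standard library are available. Lean on these libraries where they do the work, as an engineer would, in place of code of your own. Each camera call takes 0.05 s, during which the arm holds its last target. There are 200 camera calls.

## Working session

There is one attempt and no reset: what is moved stays moved. The work goes in short steps, Python scripts to look and compute and a tool call to move; the robot and the scene stay as the last step left them, time stands still between calls to the robot, and variables do not carry over. Pictures are saved under pics/ and viewed, at most 10 in all, crops included, and the job is handed in when it is done.

Besides the shell and the picture viewer there is one more tool, called after ">>>" as name(argument=value, ...), one argument or row to a line, values as JSON. servo_tool: Moves the arm, as the interface text tells. Its arguments: {"type":"object","properties":{"moves":{"type":"array"}},"required":["moves"]}

```bash
ls; mkdir -p pics
cat > h.py <<'E'
import numpy as np, cv2
from plant import manip
def grab(n,save=None):
    f=manip.grab_frame(n)
    if save: cv2.imwrite('pics/'+save,f['image'])
    return f
def ray(f,px):
    p=cv2.undistortPoints(np.array(px,float).reshape(-1,1,2),np.array(f['mtx']),np.array(f['dist_coeffs'])).reshape(-1,2)
    d=np.c_[p,np.ones(len(p))]@np.array(f['rotation']).T
    return np.array(f['eye']),d
def onz(f,px,z):
    e,d=ray(f,px); return e+d*((z-e[2])/d[:,2])[:,None]
def proj(f,P):
    R=np.array(f['rotation']); t=-R.T@np.array(f['eye'])
    return cv2.projectPoints(np.array(P,float).reshape(-1,3),cv2.Rodrigues(R.T)[0],t,np.array(f['mtx']),np.array(f['dist_coeffs']))[0].reshape(-1,2)
E
python3 - <<'E'
from h import *
import pickle
F={}
for n in('scene','side','wrist'):
    F[n]=grab(n,n+'0.png'); print(n,F[n]['eye'],np.round(F[n]['rotation'],3).tolist())
pickle.dump(F,open('f0.pkl','wb'))
print(manip.state())
E
```

```text
pics
scene [ 1.15461006 -0.55394323  0.96311063] [-0.348, 0.84, 0.382, -0.169]
side [ 0.17361765 -0.76537375  1.01452927] [-0.352, 0.907, -0.218, 0.075]
wrist [0.62478403 0.07415849 0.37331287] [0.147, 0.989, 0.0, -0.001]
{'time': 0.15, 'joint_pos': array([-1.18995559e-01,  5.32800462e-02,  1.61398689e+00,  6.59399981e-06,
        1.47602187e+00, -1.18989826e-01]), 'joint_vel': array([ 0.00121899, -0.0006139 , -0.00155368,  0.0004292 ,  0.00020559,
        0.00258629]), 'joint_efforts': array([ 5.10442842e-04, -3.94241810e+01, -3.70721948e+01, -1.15854355e-04,
        4.61802789e-03,  5.00508997e-05]), 'tool_pos': array([6.24467896e-01, 6.87994334e-05, 2.08894124e-01]), 'tool_rot': array([-6.68658052e-04,  7.07108777e-01,  7.07104277e-01, -5.21670876e-04]), 'contact_force': array([-0.06458241, -0.42896343,  0.30642858]), 'ft_torque': array([ 0.05469609, -0.00781745, -0.05631435]), 'grasp_force': 0.0, 'gripper_width': 0.9970027168377918}
```

```bash
cat >> h.py <<'E'
from scipy.spatial.transform import Rotation as Ro
def _R(f):
    q=np.array(f['rotation']); return Ro.from_quat(q[[1,2,3,0]]).as_matrix()
def ray(f,px):
    p=cv2.undistortPoints(np.array(px,float).reshape(-1,1,2),np.array(f['mtx']),np.array(f['dist_coeffs'])).reshape(-1,2)
    return np.array(f['eye']),np.c_[p,np.ones(len(p))]@_R(f).T
def proj(f,P):
    R=_R(f); t=-R.T@np.array(f['eye'])
    return cv2.projectPoints(np.array(P,float).reshape(-1,3),cv2.Rodrigues(R.T)[0],t,np.array(f['mtx']),np.array(f['dist_coeffs']))[0].reshape(-1,2)
def tri(f1,p1,f2,p2):
    A=np.zeros((3,3));b=np.zeros(3)
    for f,p in((f1,p1),(f2,p2)):
        e,d=ray(f,[p]);d=d[0]/np.linalg.norm(d[0]);M=np.eye(3)-np.outer(d,d);A+=M;b+=M@e
    return np.linalg.solve(A,b)
E
sed -i "/^    R=np.array(f\['rotation'\])/d" h.py
```

```text
(no output)
```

View pics/scene0.png

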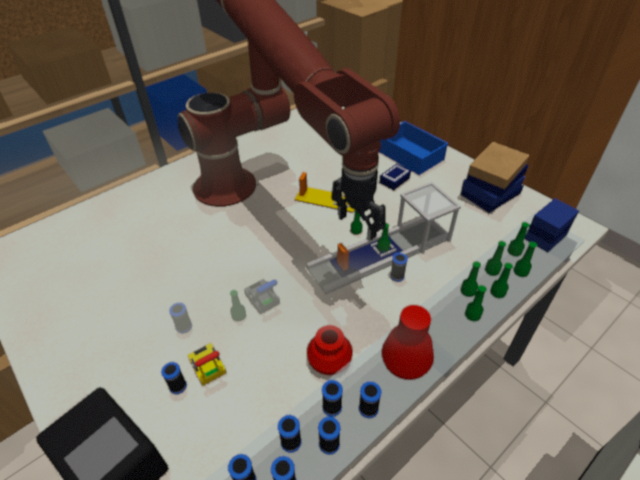

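View pics/side0.png

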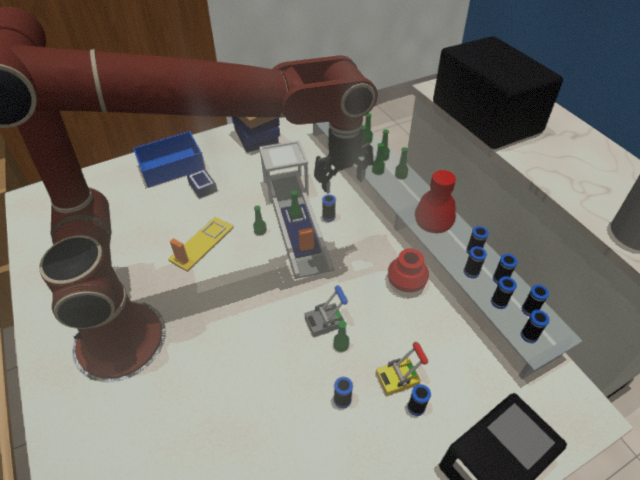

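Run:
```python
from h import *
import pickle
F=pickle.load(open('f0.pkl','rb'))
s,d=F['scene']['image'],F['side']['image']
# each crop 100x75 x4
def c(im,x,y,w=100,h=75): 
    return cv2.resize(im[y:y+h,x:x+w],(400,300),interpolation=cv2.INTER_CUBIC)
cv2.imwrite('pics/m1.png',np.vstack([np.hstack([c(s,155,315),c(d,340,335)]),np.hstack([c(s,300,170,180,135),c(d,225,135,180,135)])]))
for n,pt in(('scene',(207,365)),('side',(398,377)),('scene',(262,295)),('side',(325,318)),('scene',(330,355)),('side',(408,270))): print(n,pt,onz(F[n],[pt],.024).round(3))
```

```text
scene (207, 365) [[ 0.566 -0.401  0.024]]
side (398, 377) [[ 0.547 -0.405  0.024]]
scene (262, 295) [[ 0.484 -0.188  0.024]]
side (325, 318) [[ 0.475 -0.191  0.024]]
scene (330, 355) [[ 0.731 -0.173  0.024]]
side (408, 270) [[ 0.74  -0.159  0.024]]
```

View pics/m1.png

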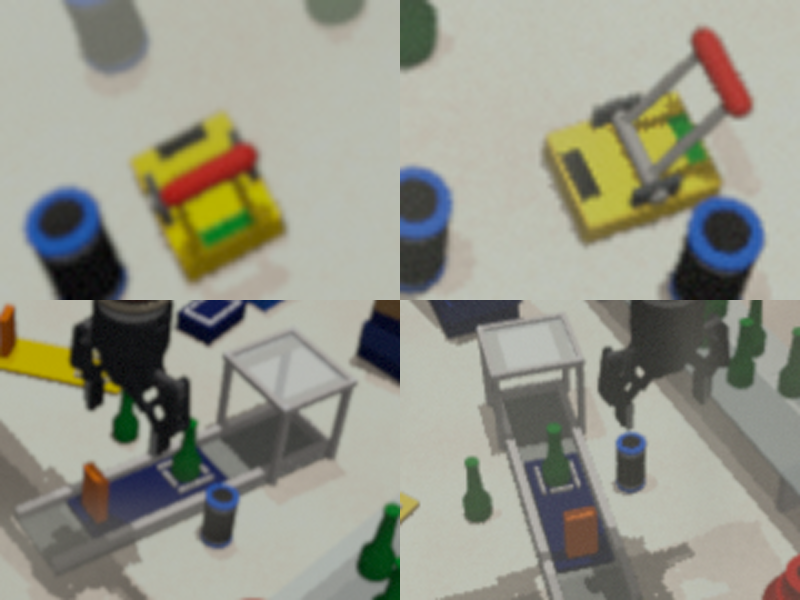

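Run:
```python
from h import *
import pickle
F=pickle.load(open('f0.pkl','rb'));s,d=F['scene'],F['side']
print('bar',[onz(s,[(196.8,363.8),(218.3,353.8)],.094).round(3).tolist(),onz(d,[(416.3,344.5),(425.5,361.3)],.094).round(3).tolist()])
print('pips blk,grn',onz(s,[(200.3,349.5),(211.8,372)],.025).round(3).tolist(),onz(d,[(385,378.3),(411.8,369.5)],.025).round(3).tolist())
a=np.array([(223,57),(293,32),(355,82),(287,112)])/2.2222+[300,170]
b=np.array([(78,26),(180,17),(184,56),(83,76)])/2.2222+[225,135]
A=onz(s,a,.135);B=onz(d,b,.135);print('canopy',A.round(3).tolist(),A.mean(0),B.round(3).tolist(),B.mean(0))
for f in(s,d):
    hsv=cv2.cvtColor(f['image'],cv2.COLOR_BGR2HSV)
    m=cv2.inRange(hsv,(5,150,80),(14,255,255))
    n,l,st,c=cv2.connectedComponentsWithStats(m)
    for i in range(1,n):
        if st[i,4]>40: print('orange',c[i].round(1),st[i],onz(f,[c[i]],.052).round(3))
    m=cv2.inRange(hsv,(0,150,100),(3,255,255))|cv2.inRange(hsv,(176,150,100),(180,255,255))
    n,l,st,c=cv2.connectedComponentsWithStats(m)
    for i in range(1,n):
        if st[i,4]>40 and st[i,4]<900: print('red',c[i].round(1),st[i],onz(f,[c[i]],.094).round(3))
P=lambda f,x,y,z,o,k:onz(f,[(x/k+o[0],y/k+o[1])],z).round(3)[0].tolist()
k=2.2222
print('couplings top .075:',P(s,65,210,.075,(155,315),4),P(d,325,220,.075,(340,335),4),'d-left',P(d,20,195,.075,(340,335),4))
print('bottle on spot foot',P(s,187,180,.016,(300,170),k),P(d,155,187,.016,(225,135),k))
print('couplingb',P(s,222,197,.075,(300,170),k),P(d,231,143,.075,(225,135),k))
print('rail ends sc',P(s,20,212,.022,(300,170),k),P(s,50,258,.022,(300,170),k))
```

```text
bar [[[0.593, -0.427, 0.094], [0.602, -0.38, 0.094]], [[0.598, -0.385, 0.094], [0.592, -0.428, 0.094]]]
pips blk,grn [[0.521, -0.392, 0.025], [0.589, -0.402, 0.025]] [[0.519, -0.395, 0.025], [0.584, -0.405, 0.025]]
canopy [[0.534, 0.269, 0.135], [0.56, 0.374, 0.135], [0.674, 0.352, 0.135], [0.654, 0.248, 0.135]] [0.60537964 0.31063145 0.135     ] [[0.551, 0.381, 0.135], [0.683, 0.333, 0.135], [0.65, 0.253, 0.135], [0.515, 0.277, 0.135]] [0.59980616 0.31111119 0.135     ]
orange [282.1  33.1] [ 237    0   94   81 1455] [[-0.821  0.885  0.052]]
orange [627.8  46.5] [614  37  26  20 140] [[0.442 1.98  0.052]]
orange [623.5  61.1] [607  50  33  25 128] [[0.5   1.805 0.052]]
orange [315.1  80.6] [302  71  30  20 136] [[-0.298  0.662  0.052]]
orange [357.1  76.4] [351  70  15  14  49] [[-0.204  0.822  0.052]]
orange [378.1  92. ] [369  87  19  12  58] [[-0.042  0.786  0.052]]
orange [328.8 101.4] [322  94  14  16  59] [[-0.122  0.584  0.052]]
orange [367.2 111.4] [344  98  44  31 448] [[0.039 0.641 0.052]]
orange [392.2 104.8] [385  98  14  16  73] [[0.069 0.75  0.052]]
orange [589.2 147.4
[... 441 characters left out ...]
8.6] [49  0 11 21 45] [[0.064 2.237 0.052]]
orange [136.6  30.2] [124   0  35  59 452] [[0.413 1.662 0.052]]
orange [156.8 120.4] [154 115   7  14  41] [[0.315 0.819 0.052]]
red [443.8 177.6] [433 170  23  16 285] [[0.993 0.04  0.094]]
red [446.5 212.2] [435 196  20  33 377] [[ 0.909 -0.082  0.094]]
red [404.4 259.7] [399 250  18  18  81] [[ 0.71  -0.171  0.094]]
red [419.9 352.8] [414 343  13  20 112] [[ 0.594 -0.405  0.094]]
couplings top .075: [0.552, -0.471, 0.075] [0.555, -0.472, 0.075] d-left [0.421, -0.386, 0.075]
bottle on spot foot [0.58, 0.168, 0.016] [0.557, 0.159, 0.016]
couplingb [0.662, 0.134, 0.075] [0.656, 0.132, 0.075]
rail ends sc [0.485, -0.03, 0.022] [0.564, -0.05, 0.022]
```

>>> servo_tool(
  moves=[
    [[-58.5,0.5,0,0,0,0,0],[-58.5,0.5,0,0,0,0,0],[-58.5,0.5,0,0,0,0,0],[-58.5,0.5,0,0,0,0,0],[-58.5,0.5,0,0,0,0,0],[-58.5,0.5,0,0,0,0,0],[-58.5,0.5,0,0,0,0,0],[0,0,0,0,0,-10.2,0],[0,0,0,0,0,-10.2,0],[0,0,0,0,0,-10.2,0],[0,0,0,0,0,-10.2,0],[0,0,0,0,0,-10.2,0]],
  ],
)

```text
time: 1.65
tool_pos: [0.6282, -0.4094, 0.2091]
tool_rot: [-0.001, 0.331, 0.944, 0.0]
contact_force: [-0.9, -0.7, -1.0]
gripper_width: 0.002
grasp_force: 0.0
```

>>> servo_tool(
  moves=[
    [[0,0,0,0,0,-10.2,0],[0,0,0,0,0,-10.2,0],[0,0,0,0,0,-10.2,0],[0,0,0,0,0,0,0]],
  ],
)

```text
time: 2.15
tool_pos: [0.6283, -0.4094, 0.2093]
tool_rot: [-0.0, 0.074, 0.997, 0.0]
contact_force: [0.1, -0.4, 0.4]
gripper_width: -0.001
grasp_force: 0.0
```

```bash
cat >> h.py <<'E'
def tool():
    s=manip.state();q=s['tool_rot'];return s['tool_pos'],Ro.from_quat(q[[1,2,3,0]]).as_matrix(),s
def to(P):
    "shift in tool axes, mm, to world point P"
    p,R,s=tool();return (R.T@(np.array(P)-p)*1000).round(1)
E
python3 - <<'E'
from h import *
p,R,s=tool();print(manip.tcp_to_tips,s['time'],p,R.round(3).tolist(),s['gripper_width'],s['contact_force'])
f=grab('wrist','w1.png')
hsv=cv2.cvtColor(f['image'],cv2.COLOR_BGR2HSV)
for nm,lo,hi,z in(('red',(0,150,80),(4,255,255),.094),('yel',(22,120,80),(34,255,255),.024),('grn',(45,150,60),(75,255,255),.025)):
    m=cv2.inRange(hsv,lo,hi)
    n,l,st,c=cv2.connectedComponentsWithStats(m)
    for i in range(1,n):
        if st[i,4]>150: print(nm,c[i].round(1),st[i],onz(f,[c[i]],z).round(4))
E
```

```text
0.014 2.15 [ 0.62828865 -0.40935445  0.209252  ] [[-0.989, 0.148, -0.001], [0.148, 0.989, 0.001], [0.001, 0.0, -1.0]] -0.0007666722495761397 [ 0.14889476 -0.37030078  0.37674946]
red [316.9 189.5] [ 285  181   65   19 1013] [[ 0.5938 -0.4042  0.094 ]]
red [545.6 274.2] [ 493  226  116   99 6772] [[ 0.7027 -0.2038  0.094 ]]
red [628.8 408. ] [ 610  365   30   90 1553] [[ 0.8863 -0.0913  0.094 ]]
yel [316.3 115.4] [ 286   96   62   38 1807] [[ 0.5301 -0.3953  0.024 ]]
yel [291.3 165. ] [288 144   8  37 188] [[ 0.5744 -0.4281  0.024 ]]
yel [316.8 154.6] [302 144  30  22 634] [[ 0.568  -0.4004  0.024 ]]
yel [342.6 164.5] [338 144   9  36 191] [[ 0.5818 -0.3755  0.024 ]]
grn [481.5  15.8] [469   2  24  27 449] [[ 0.4629 -0.2275  0.025 ]]
grn [521.8  62. ] [507  56  30  13 370] [[ 0.5083 -0.1888  0.025 ]]
grn [316.7 171.3] [303 166  29  12 308] [[ 0.5846 -0.403   0.025 ]]
```

View pics/w1.png

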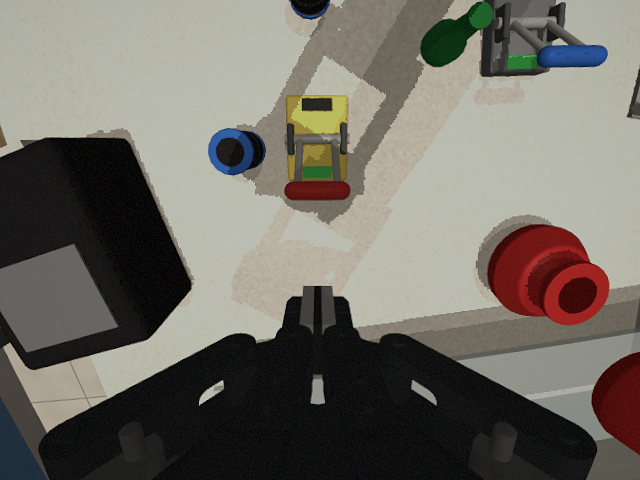

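>>> servo_tool(
  moves=[
    [[0,0,55,0,0,0,0],[0,0,55,0,0,0,0],[10,0,0,0,0,0,0],[10,0,0,0,0,0,0],[8,0,0,0,0,0,0],[8,0,0,0,0,0,0],[8,0,0,0,0,0,0],[8,0,0,0,0,0,0],[8,0,0,0,0,0,0],[8,0,0,0,0,0,0]],
  ],
)

```text
time: 3.45
tool_pos: [0.5606, -0.3994, 0.0998]
tool_rot: [-0.0, 0.073, 0.997, 0.0]
contact_force: [0.0, 0.9, 0.6]
gripper_width: -0.003
grasp_force: 0.0
```

>>> servo_tool(
  moves=[
    [[0,0,0,0,0,0,0],[0,0,-55,0,0,0,0],[0,0,-55,0,0,0,0]],
  ],
)

```text
time: 3.82
tool_pos: [0.5608, -0.3992, 0.21]
tool_rot: [-0.001, 0.073, 0.997, 0.001]
contact_force: [0.5, -0.8, 1.0]
gripper_width: -0.006
grasp_force: 0.0
```

```bash
cat >> h.py <<'E'
def blobs(f,lo,hi,z,mn=60,mx=1e5):
    m=cv2.inRange(cv2.cvtColor(f['image'],cv2.COLOR_BGR2HSV),lo,hi)
    n,l,st,c=cv2.connectedComponentsWithStats(m)
    return [(c[i].round(1).tolist(),st[i].tolist(),onz(f,[c[i]],z)[0].round(4).tolist()) for i in range(1,n) if mn<st[i,4]<mx]
E
python3 - <<'E'
from h import *
p,R,s=tool();print(s['time'],p)
f=grab('wrist','w2.png'); [print(b) for b in blobs(f,(0,150,80),(4,255,255),.094)]
f=grab('side','s2.png'); [print(b) for b in blobs(f,(0,150,80),(4,255,255),.094,mx=200)]
[print('blue',b) for b in blobs(f,(100,130,80),(120,255,255),.094,mx=600)]
E
```

```text
3.825 [ 0.56084471 -0.39915565  0.21002729]
([316.6, 266.3], [287, 258, 60, 17, 921], [0.5952, -0.4044, 0.094])
([533.5, 330.8], [483, 285, 108, 98, 6136], [0.6954, -0.201, 0.094])
([618.8, 449.5], [590, 412, 50, 68, 2512], [0.8835, -0.08, 0.094])
([400.2, 263.4], [394, 252, 14, 25, 124], [0.6942, -0.1757, 0.094])
([419.9, 352.7], [414, 343, 13, 20, 109], [0.5936, -0.405, 0.094])
blue ([479.6, 232.2], [472, 226, 16, 13, 110], [0.9414, -0.1838, 0.094])
blue ([477.3, 252.8], [470, 246, 16, 14, 132], [0.8886, -0.2378, 0.094])
blue ([508.4, 260.6], [501, 254, 16, 14, 126], [0.9422, -0.2953, 0.094])
blue ([506.5, 283.5], [497, 276, 20, 16, 155], [0.8884, -0.3487, 0.094])
blue ([539.4, 292.2], [531, 285, 18, 15, 153], [0.9418, -0.4066, 0.094])
blue ([538.7, 317.6], [529, 309, 20, 17, 177], [0.8881, -0.4598, 0.094])
blue ([343.0, 390.2], [335, 384, 17, 10, 70], [0.4052, -0.4038, 0.094])
blue ([420.7, 394.0], [412, 385, 19, 18, 170], [0.5409, -0.4842, 0.094])
```

Run:
```python
from h import *
p,R,s=tool(); f=grab('wrist')
for off in(0,.005,.011): print(off,proj(f,[p+R@[off,0,.014],p+R@[off,0,0]]).round(1).tolist())
im=f['image'][200:330,240:400]; cv2.imwrite('pics/w3.png',cv2.resize(im,None,fx=4.5,fy=4.5))
print(to([0.628,-0.4094,0.21]))
```

```text
0 [[317.1, 273.9], [317.1, 283.9]]
0.005 [[317.1, 265.9], [317.1, 275.3]]
0.011 [[317.1, 256.1], [317.1, 264.9]]
[-65.    1.4   6.5]
```

View pics/w3.png

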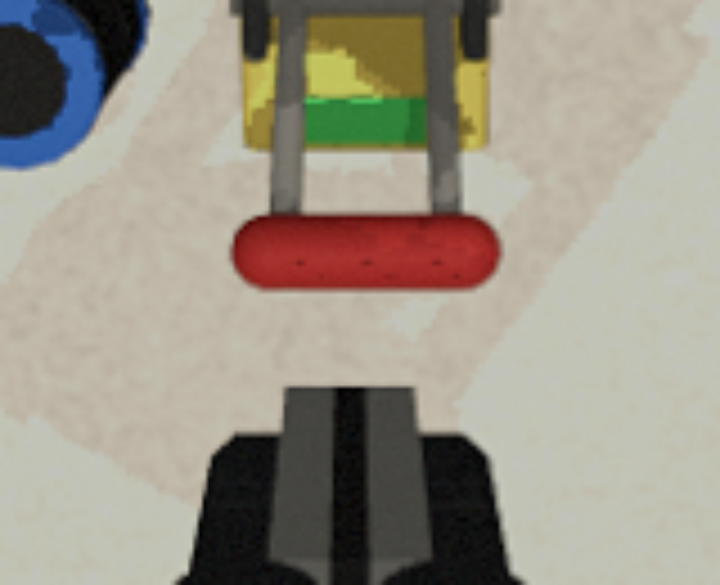

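Run:
```python
from h import *
p,R,s=tool();print(s['time'],p,R.round(4).tolist(),s['contact_force'])
f=grab('wrist');p,R,s=tool();print(s['time'],p,s['joint_vel'].round(3), f['eye'],R.T@(np.array(f['eye'])-p))
```

```text
3.975 [ 0.56347241 -0.40131597  0.21593148] [[-0.9893, 0.1459, 0.0074], [0.1458, 0.9893, -0.0065], [-0.0083, -0.0053, -1.0]] [-0.6395338   0.75764348 -0.42055534]
4.025 [ 0.56219594 -0.40026062  0.21232018] [-0.     0.036  0.062 -0.     0.002 -0.   ] [ 0.48890719 -0.38954195  0.37982736] [ 0.07347372 -0.00047125 -0.16776823]
```

>>> servo_tool(
  moves=[
    [[-34,0,0,0,0,0,0],[-34,0,0,0,0,0,0],[0,0,45,0,0,0,0],[0,0,45,0,0,0,0],[0,0,40,0,0,0,0],[0,0,0,0,0,0,0],[0,0,0,0,0,0,0]],
  ],
)

```text
time: 4.9
tool_pos: [0.6287, -0.4097, 0.0804]
tool_rot: [0.0, 0.073, 0.997, -0.0]
contact_force: [0.7, -0.4, 0.3]
gripper_width: 0.003
grasp_force: 0.0
```

>>> servo_tool(
  moves=[
    [[8,0,0,0,0,0,0],[8,0,0,0,0,0,0],[8,0,0,0,0,0,0],[8,0,0,0,0,0,0]],
  ],
)

```text
time: 5.4
tool_pos: [0.5965, -0.4049, 0.0805]
tool_rot: [0.001, 0.073, 0.997, -0.0]
contact_force: [1.2, -0.3, 0.9]
gripper_width: -0.004
grasp_force: 0.6
```

>>> servo_tool(
  moves=[
    [[8,0,0,0,0,0,0],[8,0,0,0,0,0,0]],
  ],
)

```text
time: 5.65
tool_pos: [0.5804, -0.4024, 0.0801]
tool_rot: [-0.0, 0.073, 0.997, -0.0]
contact_force: [-0.3, -0.4, -0.5]
gripper_width: 0.001
grasp_force: 0.0
```

Run:
```python
from h import *
f=grab('side'); [print(b) for b in blobs(f,(0,150,80),(4,255,255),.105,mx=200)]
p,R,s=tool();print(s['time'],p,s['contact_force'])
im=f['image'][310:415,330:470]; cv2.imwrite('pics/s3.png',cv2.resize(im,None,fx=5,fy=5,interpolation=cv2.INTER_CUBIC))
```

```text
5.7 [ 0.57942531 -0.40222046  0.07962338] [-0.04551171  0.17423497 -0.86857161]
```

View pics/s3.png

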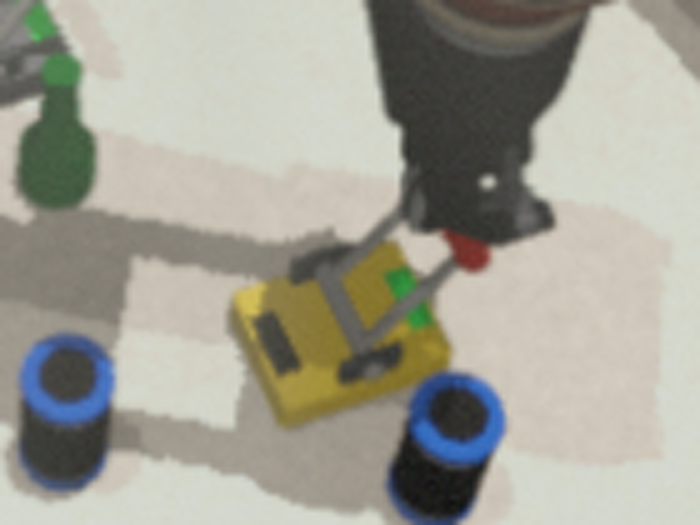

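Run:
```python
from h import *
f=grab('side');p,R,s=tool();print(p,s['contact_force'])
P=[p+R@[x,0,z] for x,z in((0,.014),(0,0),(0,-.03),(0,-.059),(.011,.014),(-.011,.014))]
print((proj(f,P)-[330,310])*5)
print('bar',(proj(f,[[.594,-.404,.094],[.597,-.38,.094],[.591,-.43,.094]])-[330,310])*5)
g=grab('wrist'); im=g['image'][120:360,160:480]; cv2.imwrite('pics/w4.png',cv2.resize(im,None,fx=2.4,fy=2.4))
```

```text
[ 0.57987406 -0.40221262  0.07944508] [-0.01874606  0.26843834 -1.02658575]
[[409.89669546 253.94534521]
 [414.47366971 238.37943127]
 [424.59007657 203.90243811]
 [434.78953021 169.04196778]
 [387.15765234 261.40263428]
 [432.52063736 246.51147931]]
bar [[448.81318647 211.50721785]
 [423.06472846 165.5652848 ]
 [477.93846664 262.41027505]]
```

View pics/w4.png

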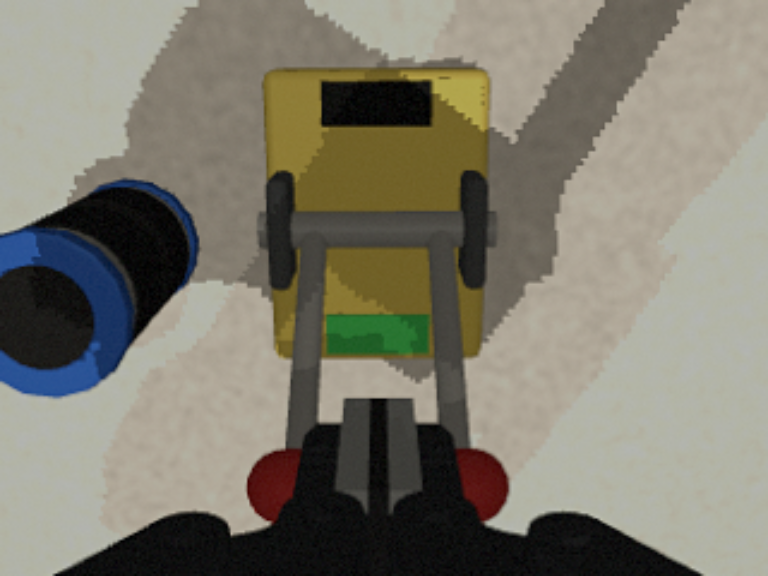

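Run:
```python
from h import *
f=grab('wrist');print(np.array(f['mtx']).round(1).tolist(),f['dist_coeffs'])
p,R,s=tool();print(s['time'],p,f['eye'],s['joint_pos'].round(4))
print('bar ends w4', onz(f,[(160+250/2.4,120+485/2.4),(160+506/2.4,120+485/2.4)],.094))
print('bar->px',proj(f,[[.594,-.404,.094]]))
for z in(.014,0,-.015,-.03): print(z,proj(f,[p+R@[x,y,z] for x in(.011,-.011) for y in(-.01,.01)]).round(0).tolist())
```

```text
[[330.8, 0.0, 317.2], [0.0, 330.8, 241.3], [0.0, 0.0, 1.0]] [-0.04944365  0.          0.          0.          0.        ]
5.85 [ 0.5806238  -0.40232795  0.07953052] [ 0.5071083  -0.39159345  0.24407809] [-0.7112  0.3407  1.5082 -0.      1.2934 -2.1352]
bar ends w4 [[ 0.59108411 -0.43137563  0.094     ]
 [ 0.59915611 -0.37710936  0.094     ]]
bar->px [[317.66430657 320.2238412 ]]
0.014 [[300.0, 257.0], [335.0, 257.0], [300.0, 292.0], [334.0, 292.0]]
0 [[298.0, 265.0], [336.0, 265.0], [299.0, 303.0], [335.0, 303.0]]
-0.015 [[297.0, 277.0], [338.0, 276.0], [297.0, 316.0], [337.0, 316.0]]
-0.03 [[295.0, 290.0], [340.0, 290.0], [296.0, 333.0], [339.0, 333.0]]
```

>>> servo_tool(
  moves=[
    [[0,0,-30,0,0,0,0],[-25,0,0,0,0,0,0],[-25,0,0,0,0,0,0],[0,0,30,0,0,0,0],[0,0,12,0,0,0,0],[0,0,12,0,0,0,0],[0,0,0,0,0,0,0]],
  ],
)

```text
time: 6.72
tool_pos: [0.6297, -0.4093, 0.0546]
tool_rot: [-0.001, 0.073, 0.997, 0.001]
contact_force: [-0.5, 0.8, -0.5]
gripper_width: -0.002
grasp_force: 0.0
```

>>> servo_tool(
  moves=[
    [[8,0,0,0,0,0,0],[8,0,0,0,0,0,0],[7,0,0,0,0,0,0],[7,0,0,0,0,0,0],[0,0,0,0,0,0,0]],
  ],
)

```text
time: 7.35
tool_pos: [0.6, -0.4054, 0.056]
tool_rot: [-0.0, 0.073, 0.997, 0.0]
contact_force: [0.3, 0.4, 0.3]
gripper_width: 0.004
grasp_force: 0.4
```

Run:
```python
from h import *
f=grab('wrist');p,R,s=tool();print(s['time'],p,s['contact_force'])
[print(b[:2]) for b in blobs(f,(0,150,60),(4,255,255),.094)]
print('bar if ON',proj(f,[[.594,-.404,.094]]))
```

```text
7.4 [ 0.60020101 -0.40529025  0.05572369] [ 0.75600962  0.32576889 -0.08714165]
([317.0, 287.8], [247, 268, 142, 41, 5201])
([619.5, 396.0], [590, 319, 50, 135, 4148])
bar if ON [[318.19186038 307.35875528]]
```

>>> servo_tool(
  moves=[
    [[8,0,0,0,0,0,0],[8,0,0,0,0,0,0],[8,0,0,0,0,0,0],[8,0,0,0,0,0,0],[8,0,0,0,0,0,0],[0,0,0,0,0,0,0]],
  ],
)

```text
time: 8.15
tool_pos: [0.5604, -0.3994, 0.0556]
tool_rot: [-0.0, 0.073, 0.997, 0.0]
contact_force: [-0.8, -0.7, -0.5]
gripper_width: -0.0
grasp_force: 0.0
```

>>> servo_tool(
  moves=[
    [[0,0,-40,0,0,0,0],[0,0,-50,0,0,0,0],[0,0,-50,0,0,0,0],[0,0,-20,0,0,0,0],[0,0,0,0,0,0,0]],
  ],
)

```text
time: 8.78
tool_pos: [0.5618, -0.4001, 0.2174]
tool_rot: [0.001, 0.073, 0.997, -0.001]
contact_force: [-1.0, 0.7, -0.1]
gripper_width: 0.0
grasp_force: 0.0
```

Run:
```python
from h import *
p,R,s=tool();print(s['time'],p,s['contact_force'])
for n in('wrist','side','scene'):
    f=grab(n); [print(n,b) for b in blobs(f,(0,150,60),(4,255,255),.094,mx=2000)]
```

```text
8.775 [ 0.56184878 -0.40009543  0.21735436] [-1.04045174  0.65411892 -0.07666888]
wrist ([317.2, 167.5], [286, 159, 64, 19, 1079], [0.5103, -0.3925, 0.094])
side ([399.5, 264.3], [394, 255, 13, 22, 112], [0.691, -0.1774, 0.094])
scene ([207.4, 33.5], [197, 10, 19, 49, 225], [-0.9829, 0.5465, 0.094])
scene ([200.5, 78.2], [196, 71, 11, 15, 65], [-0.5753, 0.2682, 0.094])
scene ([191.8, 89.0], [184, 80, 15, 18, 80], [-0.5155, 0.1924, 0.094])
scene ([190.7, 105.3], [181, 94, 21, 22, 79], [-0.3996, 0.1217, 0.094])
scene ([328.8, 352.4], [307, 328, 45, 47, 1437], [0.7565, -0.1995, 0.094])
```

>>> servo_tool(
  moves=[
    [[0,0,0,0,0,10.45,0],[0,0,0,0,0,10.45,0],[0,0,0,0,0,10.45,0],[0,0,0,0,0,10.45,0],[0,0,0,0,0,10.45,0],[0,0,0,0,0,10.45,0],[0,0,0,0,0,10.45,0],[0,0,0,0,0,10.45,0],[0,0,0,0,0,10.45,0]],
  ],
)

```text
time: 10.05
tool_pos: [0.5602, -0.3987, 0.2123]
tool_rot: [-0.003, 0.782, 0.624, -0.0]
contact_force: [-0.4, 0.4, -0.4]
gripper_width: 0.001
grasp_force: 0.0
```

>>> servo_tool(
  moves=[
    [[40,-12,0,0,0,0,0],[55,-16,0,0,0,0,0],[55,-16,0,0,0,0,0],[55,-16,0,0,0,0,0],[55,-16,0,0,0,0,0],[45,-13,0,0,0,0,0],[30,-10,0,0,0,0,0],[15,-4,0,0,0,0,0],[0,0,0,0,0,0,0]],
  ],
)

```text
time: 11.18
tool_pos: [0.5356, -0.0352, 0.2145]
tool_rot: [-0.001, 0.779, 0.627, -0.001]
contact_force: [-0.1, -0.6, 0.5]
gripper_width: -0.002
grasp_force: 0.0
```

Run:
```python
from h import *
f=grab('wrist','w5.png');p,R,s=tool();print(s['time'],p,R.round(3).tolist())
[print('or',b) for b in blobs(f,(4,120,60),(16,255,255),.088,150)]
[print('navy',b) for b in blobs(f,(105,100,20),(130,255,140),.016,300)]
cv2.imwrite('pics/w5.png',f['image'])
```

```text
11.225 [ 0.53583226 -0.03596278  0.21485791] [[0.215, 0.977, -0.002], [0.977, -0.215, -0.0], [-0.001, -0.001, -1.0]]
or ([302.0, 138.5], [279, 129, 47, 20, 917], [0.5392, 0.0423, 0.088])
navy ([304.8, 77.7], [266, 0, 76, 159, 9616], [0.5522, 0.1007, 0.016])
```

View pics/w5.png

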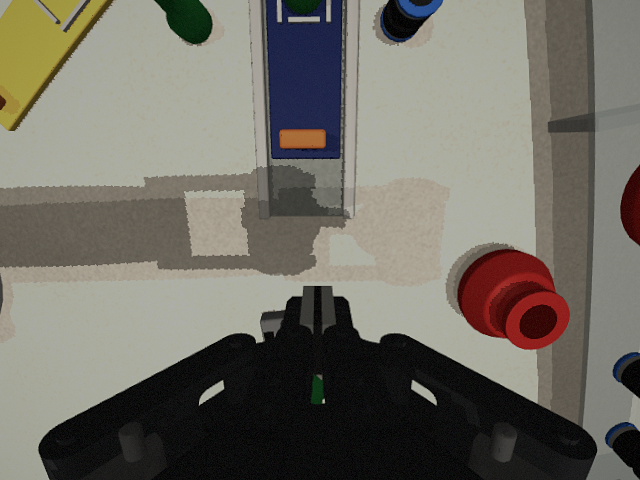

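>>> servo_tool(
  moves=[
    [[25,-13.5,0,0,0,0,0],[0,0,50,0,0,0,0],[0,0,50,0,0,0,0],[0,0,40,0,0,0,0],[0,0,30,0,0,0,0],[0,0,12,0,0,0,0],[0,0,0,0,0,0,0],[0,0,0,0,0,0,0]],
  ],
)

```text
time: 12.22
tool_pos: [0.5297, -0.0088, 0.0356]
tool_rot: [0.001, 0.78, 0.626, 0.001]
contact_force: [-0.2, -0.0, 0.3]
gripper_width: 0.003
grasp_force: 0.0
```

Run:
```python
from h import *
f=grab('wrist','w6.png');p,R,s=tool();print(s['time'],p,s['contact_force'])
[print('or',b) for b in blobs(f,(4,120,60),(16,255,255),.088,150)]
for z in(-.026,): print(proj(f,[p+R@[x,y,z] for x in(.011,-.011) for y in(-.01,.01)]).round(0).tolist())
```

```text
12.275 [ 0.52982047 -0.00871512  0.03575526] [-0.05652033  0.02960492  0.18798163]
or ([312.2, 200.8], [255, 170, 115, 60, 6279], [0.5397, 0.0449, 0.088])
[[295.0, 285.0], [339.0, 285.0], [296.0, 328.0], [338.0, 328.0]]
```

View pics/w6.png

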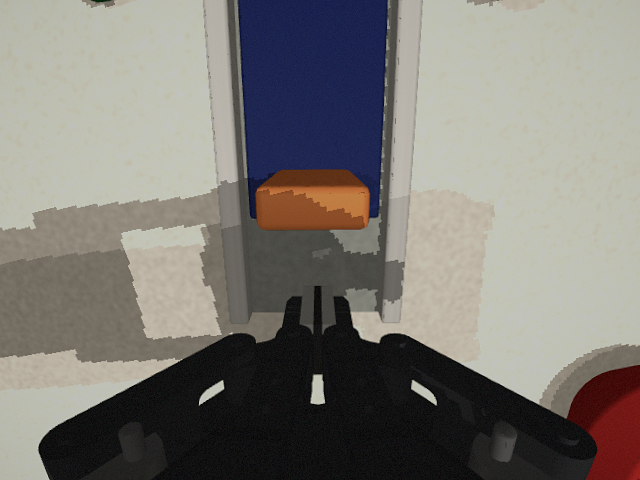

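>>> servo_tool(
  moves=[
    [[8,-1,0,0,0,0,0],[8,-1,0,0,0,0,0],[6,0,0,0,0,0,0],[4,0,0,0,0,0,0],[3,0,0,0,0,0,0],[3,0,0,0,0,0,0],[3,0,0,0,0,0,0],[4,0,0,0,0,0,0],[5,0,0,0,0,0,0],[6,0,0,0,0,0,0],[5,0,0,0,0,0,0],[3,0,0,0,0,0,0]],
  ],
)

```text
time: 13.78
tool_pos: [0.5388, 0.0492, 0.0338]
tool_rot: [-0.0, 0.779, 0.626, -0.0]
contact_force: [-0.9, -2.2, -0.3]
gripper_width: -0.002
grasp_force: 1.2
```

Run:
```python
from h import *
f=grab('wrist');p,R,s=tool();print(s['time'],p,s['contact_force'])
[print('or',b) for b in blobs(f,(4,120,60),(16,255,255),.088,150)]
```

```text
13.825 [0.53890818 0.04951315 0.03383255] [-0.46000302 -0.40308411 -0.67076901]
or ([321.3, 274.7], [269, 230, 107, 85, 7941], [0.5464, 0.0763, 0.088])
```

>>> servo_tool(
  moves=[
    [[3,0,0,0,0,0,0],[5,0,0,0,0,0,0],[7,0,0,0,0,0,0],[8,0,0,0,0,0,0],[9,0,0,0,0,0,0],[9,0,0,0,0,0,0],[9,0,0,0,0,0,0],[9,0,0,0,0,0,0],[9,0,0,0,0,0,0],[7,0,0,0,0,0,0],[5,0,0,0,0,0,0],[3,0,0,0,0,0,0]],
  ],
)

```text
time: 15.32
tool_pos: [0.5568, 0.1301, 0.0339]
tool_rot: [-0.0, 0.78, 0.626, -0.0]
contact_force: [-0.6, -2.3, -0.7]
gripper_width: -0.001
grasp_force: 1.1
```

Run:
```python
from h import *
p,R,s=tool();print(s['time'],p,s['contact_force'])
f=grab('wrist');g=grab('scene');d=grab('side')
im=f['image'][0:300,170:470]
a=cv2.resize(g['image'][170:305,300:480],(480,360),interpolation=cv2.INTER_CUBIC)
b=cv2.resize(d['image'][135:285,225:360],(320,360),interpolation=cv2.INTER_CUBIC)
cv2.imwrite('pics/m7.png',np.hstack([a,b]))
```

```text
15.325 [0.55676713 0.13007205 0.03388645] [-0.61748406 -2.34471029 -0.73837998]
```

View pics/m7.png

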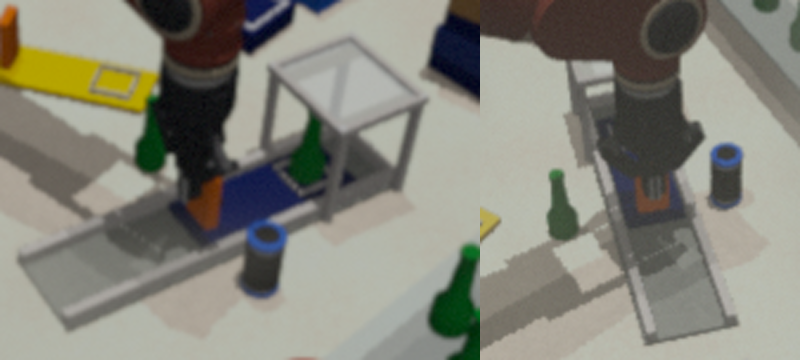

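>>> servo_tool(
  moves=[
    [[3,0,0,0,0,0,0],[4,0,0,0,0,0,0],[4,0,0,0,0,0,0],[4,0,0,0,0,0,0],[3,0,0,0,0,0,0],[2,0,0,0,0,0,0]],
  ],
)

```text
time: 16.23
tool_pos: [0.5613, 0.1495, 0.0341]
tool_rot: [0.0, 0.78, 0.626, 0.0]
contact_force: [-0.9, -3.2, 2.1]
gripper_width: -0.001
grasp_force: 1.8
```

>>> servo_tool(
  moves=[
    [[2,0,0,0,0,0,0],[2,0,0,0,0,0,0],[2,0,0,0,0,0,0]],
  ],
)

```text
time: 16.6
tool_pos: [0.5625, 0.1552, 0.0341]
tool_rot: [0.0, 0.78, 0.626, 0.0]
contact_force: [-0.4, -3.2, 3.6]
gripper_width: 0.003
grasp_force: 2.0
```

>>> servo_tool(
  moves=[
    [[2,0,0,0,0,0,0],[2,0,0,0,0,0,0]],
  ],
)

```text
time: 16.85
tool_pos: [0.5633, 0.1592, 0.034]
tool_rot: [0.0, 0.78, 0.626, 0.0]
contact_force: [-1.3, -3.7, 1.8]
gripper_width: 0.003
grasp_force: 2.0
```

>>> servo_tool(
  moves=[
    [[2,0,0,0,0,0,0],[2,0,0,0,0,0,0]],
  ],
)

```text
time: 17.1
tool_pos: [0.5641, 0.1632, 0.0339]
tool_rot: [0.0, 0.78, 0.626, -0.0]
contact_force: [-1.0, -4.4, 2.9]
gripper_width: 0.002
grasp_force: 2.0
```

>>> servo_tool(
  moves=[
    [[2,0,0,0,0,0,0],[0,0,0,0,0,0,0]],
  ],
)

```text
time: 17.35
tool_pos: [0.5646, 0.1654, 0.0338]
tool_rot: [-0.0, 0.78, 0.626, 0.0]
contact_force: [-0.1, -2.5, -0.3]
gripper_width: -0.001
grasp_force: 1.1
```

>>> servo_tool(
  moves=[
    [[2,0,0,0,0,0,0],[0,0,0,0,0,0,0]],
  ],
)

```text
time: 17.6
tool_pos: [0.5646, 0.1655, 0.0337]
tool_rot: [0.001, 0.78, 0.626, -0.001]
contact_force: [-2.2, -9.0, 4.1]
gripper_width: -0.005
grasp_force: 4.5
```

>>> servo_tool(
  moves=[
    [[1.5,0,0,0,0,0,0],[0,0,0,0,0,0,0]],
  ],
)

```text
time: 17.85
tool_pos: [0.565, 0.1654, 0.0338]
tool_rot: [0.002, 0.78, 0.626, -0.002]
contact_force: [-2.8, -14.1, 5.4]
gripper_width: 0.003
grasp_force: 7.0
```

>>> servo_tool(
  moves=[
    [[-3,0,0,0,0,0,0],[-8,0,0,0,0,0,0],[-15,0,0,0,0,0,0],[-15,0,0,0,0,0,0],[0,0,-30,0,0,0,0],[0,0,-50,0,0,0,0],[0,0,-50,0,0,0,0],[0,0,-40,0,0,0,0],[0,0,0,0,0,0,0]],
  ],
)

```text
time: 18.98
tool_pos: [0.5588, 0.128, 0.209]
tool_rot: [0.002, 0.78, 0.626, 0.004]
contact_force: [-0.0, 0.4, -0.4]
gripper_width: 0.001
grasp_force: 0.0
```

Run:
```python
from h import *
p,R,s=tool();print(s['time'],p,s['contact_force'])
f=grab('wrist');g=grab('scene')
[print('or',b) for b in blobs(f,(4,120,60),(16,255,255),.088,150)]
a=cv2.resize(g['image'][170:290,320:480],(400,300),interpolation=cv2.INTER_CUBIC)
cv2.imwrite('pics/m8.png',np.hstack([a,cv2.resize(f['image'],(400,300))]))
```

```text
18.975 [0.55880425 0.12798946 0.2089784 ] [-0.01551138  0.4374004  -0.35786071]
or ([315.1, 161.7], [292, 151, 47, 22, 942], [0.5705, 0.1848, 0.088])
or ([15.1, 247.5], [0, 227, 40, 44, 1133], [0.278, 0.1722, 0.088])
or ([10.1, 396.2], [0, 355, 26, 81, 1363], [0.183, 0.0144, 0.088])
```

View pics/m8.png

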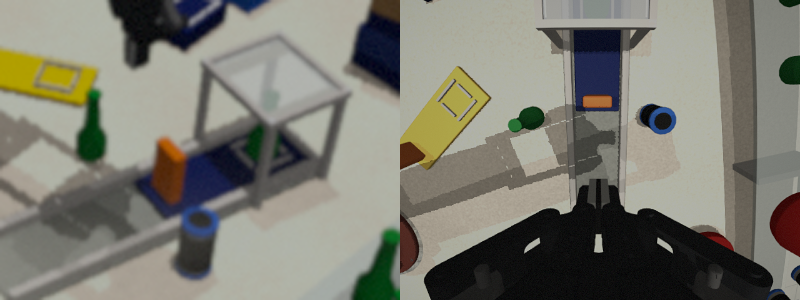

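>>> servo_tool(
  moves=[
    [[-40,3.4,0,0,0,0,0],[-55,3.4,0,0,0,0,0],[-55,3.4,0,0,0,0,0],[-55,3.4,0,0,0,0,0],[-55,3.4,0,0,0,0,0],[-55,3.4,0,0,0,0,0],[-55,3.4,0,0,0,0,0],[-55,3.4,0,0,0,0,0],[-46,3.4,0,0,0,0,0],[-35,3,0,0,0,0,0],[-15,0,0,0,0,0,0]],
  ],
)

```text
time: 20.45
tool_pos: [0.4753, -0.3884, 0.2011]
tool_rot: [-0.002, 0.78, 0.625, -0.0]
contact_force: [-0.4, -0.4, 0.0]
gripper_width: -0.002
grasp_force: 0.0
```

>>> servo_tool(
  moves=[
    [[0,0,0,0,0,10.7,0],[0,0,0,0,0,10.7,0],[0,0,0,0,0,10.7,0],[0,0,0,0,0,10.7,0],[0,0,0,0,0,10.7,0],[0,0,0,0,0,10.7,0],[0,0,0,0,0,10.7,0],[0,0,0,0,0,10.7,0],[0,0,0,0,0,0,0],[0,0,0,0,0,0,0]],
  ],
)

```text
time: 21.7
tool_pos: [0.4768, -0.3869, 0.2032]
tool_rot: [-0.0, 0.998, -0.069, -0.0]
contact_force: [0.5, -1.3, -0.0]
gripper_width: -0.002
grasp_force: 0.0
```

Run:
```python
from h import *
f=grab('wrist');p,R,s=tool();print(s['time'],p,R.round(3).tolist(),s['contact_force'])
[print('red',b) for b in blobs(f,(0,150,60),(4,255,255),.094,mx=2500)]
d=grab('side')
[print('blue',b) for b in blobs(d,(100,130,80),(120,255,255),.075,mx=600) if b[2][0]<.8]
[print('green',b) for b in blobs(d,(45,100,30),(80,255,160),.04,mx=900)]
q=[.5103,-.3925,.094];print('shift',to(np.array(q)-.031*np.array([.989,-.148,0])))
```

```text
21.75 [ 0.47680603 -0.38708267  0.20337055] [[0.99, -0.138, -0.001], [-0.138, -0.99, 0.001], [-0.001, -0.001, -1.0]] [-0.23454354  0.05614287 -0.03551116]
red ([318.4, 191.0], [285, 182, 67, 19, 1168], [0.5107, -0.3923, 0.094])
blue ([150.3, 179.3], [143, 173, 18, 13, 103], [0.2145, 0.4683, 0.075])
blue ([340.6, 294.2], [336, 286, 10, 17, 68], [0.5241, -0.1779, 0.075])
blue ([420.6, 394.0], [412, 385, 19, 18, 165], [0.5485, -0.4783, 0.075])
shift [  2.9   0.3 109.5]
```

>>> servo_tool(
  moves=[
    [[0,0,40,0,0,0,0],[0,0,50,0,0,0,0],[0,0,38,0,0,0,0],[0,0,20,0,0,0,0],[0,0,0,0,0,0,0],[8,0,0,0,0,0,0],[8,0,0,0,0,0,0],[8,0,0,0,0,0,0]],
  ],
)

```text
time: 22.8
tool_pos: [0.5018, -0.3918, 0.0576]
tool_rot: [0.001, 0.998, -0.07, 0.001]
contact_force: [-1.9, 1.1, 1.7]
gripper_width: -0.002
grasp_force: 1.0
```

>>> servo_tool(
  moves=[
    [[8,0,0,0,0,0,0],[8,0,0,0,0,0,0],[8,0,0,0,0,0,0],[8,0,0,0,0,0,0],[8,0,0,0,0,0,0],[6,0,0,0,0,0,0],[0,0,0,0,0,0,0],[0,0,0,0,0,0,0]],
  ],
)

```text
time: 23.8
tool_pos: [0.5461, -0.3974, 0.0558]
tool_rot: [-0.0, 0.998, -0.07, -0.0]
contact_force: [-0.0, 0.2, -0.4]
gripper_width: 0.002
grasp_force: 0.0
```

>>> servo_tool(
  moves=[
    [[0,0,-40,0,0,0,0],[0,0,-50,0,0,0,0],[0,0,-50,0,0,0,0],[0,0,-30,0,0,0,0],[0,0,-10,0,0,0,0],[0,0,0,0,0,0,0],[0,0,0,0,0,0,0]],
  ],
)

```text
time: 24.68
tool_pos: [0.5454, -0.3967, 0.2332]
tool_rot: [-0.001, 0.998, -0.07, -0.002]
contact_force: [-0.1, 0.5, -0.3]
gripper_width: 0.001
grasp_force: 0.0
```

Run:
```python
from h import *
import pickle
p,R,s=tool();print(s['time'],p,s['contact_force'])
f=grab('wrist');[print('red',b) for b in blobs(f,(0,150,60),(4,255,255),.094,mx=2500)]
F=pickle.load(open('f0.pkl','rb'))
for n in('scene','side'):
    g=grab(n)
    for nm,lo,hi in(('blue',(100,130,80),(120,255,255)),('red',(0,150,80),(4,255,255)),('green',(50,100,30),(80,255,170)),('orange',(5,120,50),(16,255,255))):
        for h in(F[n],g): print(n,nm,'old' if h is F[n] else 'new',[tuple(b[0]) for b in blobs(h,lo,hi,.05,mx=700) if b[0][1]>170 and b[0][0]<460])
```

```text
24.675 [ 0.54535223 -0.39671239  0.23316479] [-0.14304767  0.4575628  -0.27813517]
red ([318.2, 168.8], [288, 161, 61, 17, 951], [0.5945, -0.404, 0.094])
scene blue old [(398.7, 257.2), (170.5, 371.3), (331.9, 390.7), (370.4, 392.3), (329.2, 427.6), (288.4, 427.2), (240.0, 467.5), (282.5, 468.9)]
scene blue new [(399.9, 251.9), (170.6, 370.8), (331.8, 390.7), (370.3, 392.3), (329.2, 427.6), (288.4, 427.3), (240.0, 467.6), (282.5, 468.9)]
scene red old [(207.2, 358.3)]
scene red new [(207.3, 357.9)]
scene green old [(356.3, 224.0), (383.8, 240.3)]
scene green new [(356.4, 222.6), (421.4, 226.9)]
scene orange old [(302.5, 183.3), (225.6, 191.2), (342.3, 254.3)]
scene orange new [(302.5, 183.1), (144.9, 219.6), (387.2, 237.9)]
side blue old [(343.1, 386.5), (420.7, 393.9)]
side blue new [(344.0, 386.7), (420.7, 394.0)]
side red old [(404.4, 259.7), (419.9, 352.8)]
side red new [(420.0, 352.8)]
side green old []
side green new []
side orange old [(2.0, 220.5), (305.8, 236.8)]
side orange new [(387.6, 201.9), (293.6, 210.3), (176.6, 247.2)]
```

Run:
```python
from h import *
import pickle
F=pickle.load(open('f0.pkl','rb'))
def box(im,x,y,w,h,lo,hi):
    c=cv2.cvtColor(im[y:y+h,x:x+w],cv2.COLOR_BGR2HSV);m=cv2.inRange(c,lo,hi);ys,xs=np.nonzero(m)
    return len(xs),x+xs.min(),x+xs.max(),y+ys.min(),y+ys.max(),(x+xs.mean()).round(1),(y+ys.mean()).round(1)
for n,nm,b,lo,hi in(('scene','cb',(385,248,28,34),(95,90,30),(125,255,255)),('side','cb',(315,190,28,34),(95,90,30),(125,255,255)),('side','cc',(328,370,30,40),(95,90,30),(125,255,255)),('scene','cc',(165,298,30,36),(95,60,30),(125,255,255)),
  ('side','nb',(245,200,28,40),(45,60,20),(85,255,200)),('side','na',(328,318,26,36),(45,60,20),(85,255,200)),('scene','bluebar',(250,275,35,30),(100,100,60),(125,255,255)),('side','bluebar',(328,285,25,25),(100,100,60),(125,255,255))):
    print(n,nm); [print('  ',*box(i,*b,lo,hi)) for i in(F[n]['image'],grab(n)['image'])]
```

```text
scene cb
   159 385 407 248 280 398.4 257.7
   187 385 407 248 280 397.4 255.8
side cb
   67 323 334 195 204 328.5 199.7Traceback (most recent call last):
  File "<stdin>", line 9, in <module>
  File "<stdin>", line 6, in box
    return umr_minimum(a, axis, None, out, keepdims, initial, where)
ValueError: zero-size array to reduction operation minimum which has no identity
```

Run:
```python
from h import *
import pickle
F=pickle.load(open('f0.pkl','rb'))
N={n:grab(n) for n in('scene','side')}
def T(n,nm,b):
    x,y,w,h=b;a=F[n]['image'][y:y+h,x:x+w];c=N[n]['image'][y-4:y+h+4,x-4:x+w+4]
    r=cv2.matchTemplate(c,a,cv2.TM_CCOEFF_NORMED);_,v,_,l=cv2.minMaxLoc(r);print(n,nm,round(v,3),'shift',l[0]-4,l[1]-4)
T('scene','cb',(389,252,20,30));T('side','cb',(320,194,18,30))
T('side','cc',(332,376,24,32));T('scene','cc',(168,300,26,34));T('scene','ca',(160,358,30,36));T('side','ca',(408,382,26,34))
T('side','nb',(250,204,20,34));T('scene','nb',(348,208,16,28));T('side','na',(332,320,20,32));T('scene','na',(228,288,18,34));T('scene','blue',(245,275,38,38));T('side','blue',(303,285,46,50));T('scene','vase',(304,324,52,50))
```

```text
scene cb 0.994 shift 0 0
side cb 0.269 shift 1 1
side cc 0.96 shift 0 0
scene cc 0.908 shift 0 0
scene ca 0.959 shift 0 0
side ca 0.996 shift 0 0
side nb 0.999 shift 0 0
scene nb 0.76 shift 0 0
side na 0.995 shift 0 0
scene na 0.994 shift 0 0
scene blue 0.983 shift 0 0
side blue 0.994 shift 0 0
scene vase 0.997 shift 0 0
```

All the other goods are where they were. Blue is still on, red is back on, and the arm is clear.

```bash
python3 -c "
from plant import manip
print(manip.job_done())"
```

```text
the job is handed in; nothing more can be done
None
```

The job is handed in, with no verdict shown: I switched red off, slid the tray home to the stop (14 N) with the mouthpiece still upright, then switched red back on; blue stayed on and no other goods moved in the camera checks, but I viewed 11 pictures, one over the limit of 10.

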